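Shut and pin the fittings case

ROBOT

A 6-joint arm with a two-finger parallel gripper is mounted at the origin on the work surface. World frame = base frame: x ahead of the robot, y to its left, z up, the work surface at z = 0. Lengths are in m, angles in rad, forces in N, time in s.
With the tool pointing down it reaches from about 0.35 to 0.975 m from the base axis. Payload 4.9 kg.
Tool frame: the origin (TCP) lies midway between the tips of the shut fingers; the grasp point (between the pads) lies ctrl.tcp_to_grasp behind it (ctrl.tcp_to_grasp is the distance from the TCP to the grasp point, in m); z points along the fingers, y is the direction in which the jaws open and shut (so a half turn about z gives the same grasp; the last joint's range is limited). The gripper opens to 85 mm and grips with 20 to 120 N. Pads are 22 mm wide; open, the fingers measure 114 mm over their backs; the gripper's body (76 mm by 85 mm) begins 54 mm behind the grasp point. The pads swing forward as they close: fully open they stand 13 mm farther back than shut.
Start: joints at [-1.437, 0.053, 1.613, -0, 1.476, -0.119], TCP at [0.156, -0.605, 0.199] pointing down, gripper open.
Joint ranges: [-3.01, 3.01], [-1.01, 2.22], [0.06, 2.58], [-1.02, 4.17], [0.09, 2.62], [-3.14, 3.14]. Speed limits (rad/s): [2.57, 2.57, 3.14, 3.14, 3.14, 3.14].

INTERFACE

Orientations are given as a rotation vector (axis times angle).
In Python, from station import ctrl, get_image, calibration, finish_job, models gives the robot as it stands.
- The arm moves only by the shell command python3 -m creep 'ROWS' [FORCE]. ROWS is JSON, a list of rows, each a list of 7 numbers: the opening, from 0 (shut) to 1 (fully open), then the shift along the tool's x, y, z in m, then the turn, a rotation vector about the tool's x, y, z in degrees. A call has 1 to 20 rows; each row shifts and turns the commanded pose from where the row before left it, along the tool's axes as they then stand; what a row does not reach is not made up. A row lasts 1/10 s, in which the tool goes at most 50 mm and 8.59 degrees, less where a joint would pass 70% of its speed; a pose out of reach is approached as far as the arm can. A call with a gripper value outside its range is refused whole. The fingers move at their own pace and stop on an object; FORCE is the grip in N (left out, the last holds). Time passes only in rows, so rows that do not move let the fingers close. It gives the time, the measured TCP pose, the force and the opening at its end, in the units of the state.
- ctrl.get_obs(): the state, without advancing time (a new reading comes with each control period).
- get_image(name): name is "side" or "top" or "wrist"; returns the picture (420x560x3 uint8, red, green, blue); there is no depth.
- calibration(name): a dict with "mtx" (3x3 intrinsics, pixels), "k1" (the pictures are not rectified: a ray, as slopes to the right and down, at radius r is drawn at 1 + k1 r^2 times it, then the intrinsics apply), "R" (3x3) and "t" (3): a world point X has camera coordinates R X + t. Camera axes: x right, y down, z forward; pixel columns grow to the right and rows downward; lengths in m; the calibration is good to about 2 mm. A picture is of the moment at which its call begins: read the wrist's pose just before it. calibration takes no time and is no camera call; for the wrist camera it gives the pose at the moment of the call.
- finish_job(): hands the job in, once; it reports no verdict.
Trained networks look in the newest picture that a camera, given by its name, has taken for a name from the list of things; names that differ only in an ending like _2 or _b are one class to them, and where a whole thing is asked for, a point or a joint stands for the part that bears it (a point fixed in the world has none). Each returns a list of dicts, best first, with "conf" (0 to 1); they miss things now and then, are a little off and sometimes report something else, mostly with a low value. They report only what shows in the picture. A call takes as long as a camera call. They do not tell look-alikes from the thing itself.
- models.search_frame(camera, name): "extent" ([left, top, right, bottom] in pixels, round what is visible of it).
The state is a dict: "t": time; "q": joint angles; "dq": joint speeds; "effort": joint torques, N m; "tool_pos": TCP position; "tool_rot": TCP orientation; "contact_force": force on the tool from outside, world axes, zero at the start; "wrist_torque": the same for the moment, N m; "opening": finger opening in m.
Only numpy, scipy, OpenCV 4.12 (cv2) and the standard library are available. Lean on these libraries where they do the work, as an engineer would, in place of code of your own. Each camera call takes 0.05 s, during which the arm holds its last target. There are 200 camera calls.

TASK

Press the grey lid of the yellow fittings case down until its catch snaps and it is fully shut, then take the red-headed locking pin from the pin stand and put it down through both holes of the hasp at the front of the case until its head sits on the hasp, and let go. Leave the blue and black pins in the stand and do not knock the loose elbows and the valve about.

Things in the scene. Friction and masses are not known exactly. Their poses are not given: they have to be found in the camera images.
- case: yellow open-topped fittings case with bronze elbows inside, fixed to the shelf, 160 (x) by 220 (y) by 88 mm high; origin at the centre of its underside; x points from its front (hasp side) to its back (hinge side), z up. At its front, in the middle, a steel bracket 42 by 44 mm, 8 mm thick, sticks out at rim height with a vertical through hole of 12.5 mm
- lid (a joint): hinge of the case's grey lid, rad: 0 = fully shut, grows as the front edge rises; starts ajar and stays where it is left. From about 0.09 to 0.05 rad a sprung catch must be pressed over (about 5 N at the pad), then the lid snaps to 0
- lid_hinge (a point): point on the hinge line at the back of the case, mid width, 80 mm behind the case's centre, at the lid's underside (90 mm up); the lid is a flat plate 162 mm from hinge to front edge, 222 mm wide, 8 mm thick; its axes turn with the lid: -x runs from the hinge to the front edge, z out of the lid's top
- lid_pad (a point): middle of the black rubber press pad (36 by 60 mm) on top of the lid, 125 mm from the hinge; the point lies on the pad's upper face, which is 10 mm over the lid's underside; axes turn with the lid
- lid_hole (a point): centre of the 12.5 mm hole in the lid's steel hasp tab (40 by 40 mm, 6 mm thick, sticks out in front of the lid's edge), on the tab's upper face; 181 mm from the hinge. With the lid shut it is 7.5 mm straight above hasp_hole
- hasp_hole (a point): centre of the 12.5 mm hole in the case's fixed bracket, on its upper face, 88.5 mm above the shelf, 101 mm in front of the case's centre; axes as the case
- stand: fixed aluminium pin stand 46 (x) by 166 (y) mm, top 75 mm high, with three 13 mm holes in a row along its y, 55 mm apart, the middle one at its centre; origin at the centre of its underside
- pin: the locking pin, 60 g: red round head 22 mm across and 40 mm high with a thin steel band, on a steel shank 10 mm thick and 60 mm long whose last 10 mm taper to 4 mm. Origin on the axis at the head's underside (the shoulder that rests on the stand or hasp); z up towards the head, so the head spans z 0 to 40 mm and the tip is at z -60 mm. Stands upright in one of the stand's holes, which one varies
- pin_blue: a pin of the same shape with a blue head; stays in the stand
- pin_black: a pin of the same shape with a black head; stays in the stand
- elbow: loose bronze pipe elbow, legs 32 mm long, 33 mm high, lying between the case's front and the stand; a bystander
- elbow_b: loose bronze pipe elbow, legs 40 mm long, 41 mm high, lying to the right; a bystander
- valve: loose brass ball valve with a blue lever, 74 mm long, 48 mm high; a bystander to the right
Mind the look-alikes: they are no part of the job. There is more than one size of the pin; the job needs the smallest.

How it is judged:
By the outcome, as a careful person would: the job done as asked, in the order asked, and still so for the second after the job is handed in, with the robot touching nothing.
It also fails if it takes over 64 s, if anything falls off the work surface, if the arm or the gripper's body presses on something with over 40 N, if the wrist force passes 120 N, or if a joint passes its speed limit or range.

## Working session

There is one attempt and no reset: what is moved stays moved. The work goes in short steps, Python scripts to look and compute and a shell command to move; the robot and the scene stay as the last step left them, time stands still between calls to the robot, and variables do not carry over. Pictures are saved under pics/ and viewed, about 8 in all and at most 12, crops included, and the job is handed in when it is done.

```bash
ls; mkdir -p pics; python3 - <<'E'
from station import ctrl,get_image,calibration,models
import cv2,numpy as np
print(ctrl.get_obs(), ctrl.tcp_to_grasp)
ims=[]
for c in("side","top"):
    im=get_image(c); cv2.imwrite(f"pics/{c}0.png",im[:,:,::-1])
    k=calibration(c); print(c,{a:np.round(b,4).tolist() for a,b in k.items()})
    for n in("case","lid","pin","stand","lid_pad","elbow","valve","pin_blue","pin_black"):
        print(n,[(np.round(d["extent"]).tolist(),round(d["conf"],2)) for d in models.search_frame(c,n)[:4]])
E
```

```text
pics
{'t': 0.0, 'q': array([-1.43700757e+00,  5.33498343e-02,  1.61430503e+00,  1.75653346e-05,
        1.47600121e+00, -1.19003035e-01]), 'dq': array([-3.00327398e-04, -2.08725809e-05, -1.69053007e-03,  7.56143572e-04,
        1.31566275e-03,  6.93504570e-04]), 'effort': array([-2.14053267e-03, -3.93685806e+01, -3.70177603e+01, -3.23602035e-04,
        7.05950733e-03,  5.14505388e-06]), 'tool_pos': array([ 0.15622807, -0.60444188,  0.19726086]), 'tool_rot': array([-3.11448442e+00, -3.95765231e-01, -3.50030709e-06]), 'contact_force': array([ 0.35004553, -0.27630013, -0.28510333]), 'wrist_torque': array([ 0.03399394,  0.01311149, -0.00497017]), 'opening': 0.08532379725001167} 0.0187
side {'mtx': [[430.2414, 0.0, 278.1557], [0.0, 430.2414, 200.6636], [0.0, 0.0, 1.0]], 'k1': -0.03, 'R': [[-0.7932, -0.6086, -0.0209], [-0.4103, 0.5595, -0.7202], [0.45, -0.5627, -0.6934]], 't': [0.4048, 0.3148, 0.7367]}
case [([206.0, 133.0, 314.0, 262.0], 0.89)]
lid [([206.0, 130.0, 299.0, 212.0], 0.68)]
pin [([114.0, 265.0, 145.0, 313.0], 0.73), ([200.0, 319.0, 224.0, 368.0], 0.67), ([160.0, 306.0, 177.0
[... 374 characters left out ...]
 {'mtx': [[414.5984, 0.0, 279.4618], [0.0, 414.5984, 211.3795], [0.0, 0.0, 1.0]], 'k1': 0.0173, 'R': [[-0.0084, -0.9995, 0.0314], [-0.9958, 0.0055, -0.0915], [0.0913, -0.032, -0.9953]], 't': [-0.0623, 0.537, 1.0312]}
case [([221.0, 142.0, 330.0, 236.0], 0.92)]
lid [([225.0, 142.0, 330.0, 215.0], 0.74)]
pin [([115.0, 251.0, 149.0, 265.0], 0.75), ([113.0, 162.0, 141.0, 180.0], 0.59), ([195.0, 244.0, 214.0, 269.0], 0.51)]
stand [([98.0, 198.0, 177.0, 244.0], 0.65)]
lid_pad [([222.0, 141.0, 332.0, 213.0], 0.71)]
elbow [([370.0, 250.0, 392.0, 270.0], 0.58), ([192.0, 244.0, 214.0, 266.0], 0.5)]
valve [([424.0, 200.0, 443.0, 243.0], 0.78)]
pin_blue []
pin_black [([94.0, 217.0, 111.0, 229.0], 0.43)]
```

```bash
python3 - <<'E'
import cv2
s=cv2.imread("pics/side0.png")[110:410,90:430];t=cv2.imread("pics/top0.png")[120:300,80:460]
s=cv2.resize(s,None,fx=2.2,fy=2.2,interpolation=cv2.INTER_CUBIC)[:600]
t=cv2.resize(t,None,fx=2.1,fy=2.1,interpolation=cv2.INTER_CUBIC)
cv2.imwrite("pics/s1.png",s[:600]);cv2.imwrite("pics/t1.png",t)
E
```

```text
(no output)
```

View pics/s1.png

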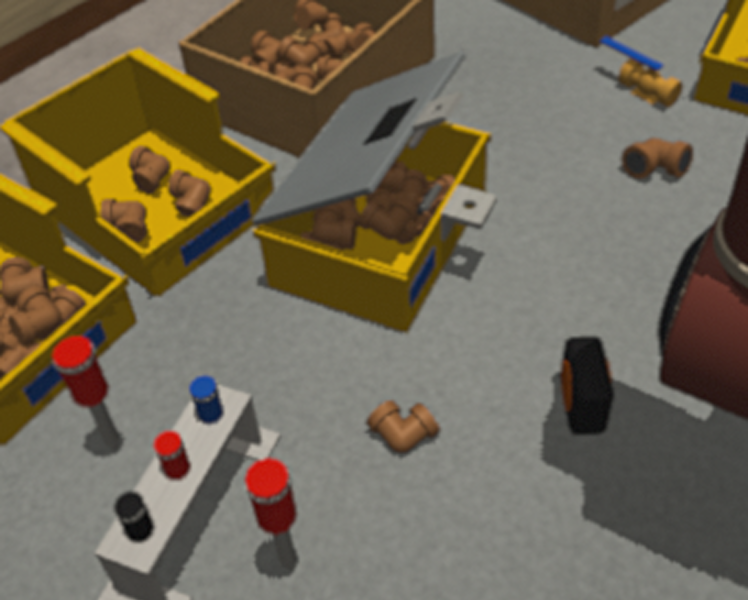

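View pics/t1.png

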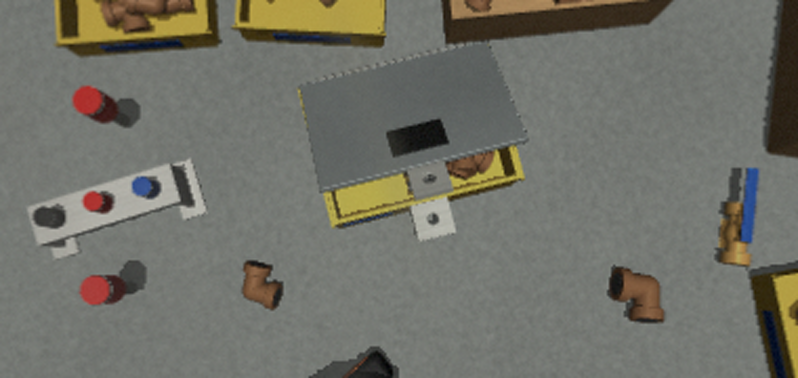

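The side crop shows the small red pin in the middle stand hole (head top about 169,439), between blue and black. Two larger red pins stand loose on the surface on either side of the stand. The top crop shows the hasp hole at (433,219), the lid tab hole at (430,178) and the pad centre at (417,137). Next I'll fit the poses.

```bash
python3 -m creep '[[0,0,0,-0.04,0,0,0],[0,0.034,-0.0263,0,0,0,0],[0,0.034,-0.0263,0,0,0,0],[0,0.034,-0.0263,0,0,0,0],[0,0.034,-0.0263,0,0,0,0],[0,0.034,-0.0263,0,0,0,0],[0,0.034,-0.0263,0,0,0,0],[0,0.034,-0.0263,0,0,0,0],[0,0.034,-0.0263,0,0,0,0],[0,0.034,-0.0263,0,0,0,0],[0,0.034,-0.0263,0,0,0,0],[0,0.034,-0.0263,0,0,0,0],[0,0.034,-0.0263,0,0,0,0],[0,0.034,-0.0263,0,0,0,0],[0,0.034,-0.0263,0,0,0,0],[0,0.034,-0.0263,0,0,0,0],[0,0.034,-0.0263,0,0,0,0],[0,0,0,0,0,0,0],[0,0,0,0,0,0,0]]' 30
```

```text
t: 2.9
tool_pos: [0.5779, -0.061, 0.2383]
tool_rot: [3.116, 0.399, -0.001]
contact_force: [-0.1, -0.7, -0.2]
opening: -0.0001
```

```bash
python3 -m creep '[[0,0,0,0.03,0,0,0],[0,0,0,0.03,0,0,0],[0,-0.002,0,0.007,0,0,0],[0,-0.004,0,0.007,0,0,0],[0,-0.004,0,0.007,0,0,0],[0,-0.004,0,0.007,0,0,0],[0,-0.003,0,0.007,0,0,0],[0,-0.003,0,0.007,0,0,0],[0,-0.002,0,0.007,0,0,0],[0,-0.001,0,0.005,0,0,0],[0,0,0,0,0,0,0]]'
```

```text
t: 4.0
tool_pos: [0.5548, -0.0672, 0.1233]
tool_rot: [-3.116, -0.396, 0.003]
contact_force: [-0.2, -0.1, -0.2]
opening: -0.0001
```

```bash
python3 -m creep '[[0,0,0,0.006,0,0,0],[0,0,0,0.005,0,0,0],[0,0,0,0.004,0,0,0],[0,0,0,0.004,0,0,0],[0,0,0,0.003,0,0,0],[0,0,0,0,0,0,0]]'
```

```text
t: 4.6
tool_pos: [0.5553, -0.0672, 0.1018]
tool_rot: [-3.116, -0.396, 0.001]
contact_force: [-0.5, -0.5, -0.1]
opening: 0.0002
```

```bash
python3 -m creep '[[0,0,0,0.002,0,0,0],[0,0,0,0.0015,0,0,0],[0,0,0,0.0015,0,0,0],[0,0,0,0,0,0,0]]'
python3 - <<'E'
from h import *; import cv2
im=get_image("side");cv2.imwrite("pics/s2.png",cv2.resize(im[110:290,190:370,::-1],None,fx=3.2,fy=3.2,interpolation=cv2.INTER_CUBIC))
E
```

```text
t: 5.0
tool_pos: [0.5555, -0.0674, 0.0973]
tool_rot: [3.117, 0.396, -0.0]
contact_force: [0.2, 0.2, 1.1]
opening: -0.0002
```

View pics/s2.png

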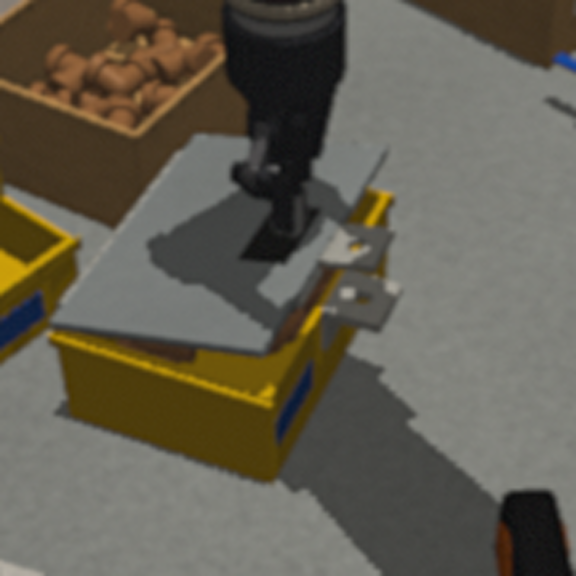

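The picture shows the fingertips on the pad with the lid still ajar: tab hole near (358,246), hasp hole near (360,297). I'll keep pressing in small steps and watch the force.

```bash
python3 -m creep '[[0,0,0,0.003,0,0,0],[0,0,0,0.003,0,0,0],[0,0,0,0,0,0,0]]';python3 -m creep '[[0,0,0,0.003,0,0,0],[0,0,0,0.003,0,0,0],[0,0,0,0,0,0,0]]'
python3 - <<'E'
from h import *; import cv2
im=get_image("side");cv2.imwrite("pics/s3.png",cv2.resize(im[110:290,190:370,::-1],None,fx=3.2,fy=3.2,interpolation=cv2.INTER_CUBIC))
E
```

```text
t: 5.35
tool_pos: [0.5553, -0.0673, 0.0908]
tool_rot: [-3.116, -0.396, 0.001]
contact_force: [-0.5, -0.6, -0.4]
opening: -0.0001
t: 5.65
tool_pos: [0.5552, -0.0673, 0.0848]
tool_rot: [-3.116, -0.396, 0.001]
contact_force: [-0.2, -0.2, -0.4]
opening: -0.0001
```

View pics/s3.png

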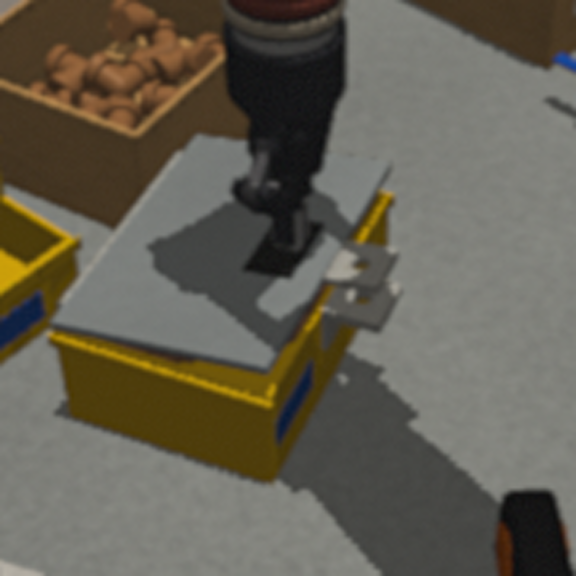

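```bash
python3 -m creep '[[0,0,0,0.003,0,0,0],[0,0,0,0,0,0,0]]'; python3 -m creep '[[0,0,0,0.002,0,0,0],[0,0,0,0.002,0,0,0],[0,0,0,0,0,0,0]]'
python3 - <<'E'
from h import *
T=lambda p:crop(p,2.1,[80,120]); S=lambda p:crop(p,2.2,[90,110])
L=[[-.181,0,.006],PAD,[-.162,.111,.008],[-.162,-.111,.008]]
def f(p):
    W=world(p,np.vstack([[HASP],lid(L,p[3])]))+[0,0,p[4]]
    return np.vstack([proj("top",W)-T([[433,219],[430,178],[417,137],[321,190],[527,141]]),
      proj("side",W)-S([[470,204],[437,107],[390,121],[372,191],[463,56]])])
p=least_squares(lambda p:f(p).ravel(),[.55,-.1,.2,.5,0]).x
print("case",p.round(4));print(f(p).round(1).tolist())
P=ctrl.get_obs()["tool_pos"]
print((proj("side",[P,P+[0,0,.02]])-[190,110])*3.2, proj("top",[P]))
E
```

```text
t: 5.9
tool_pos: [0.5554, -0.0673, 0.0821]
tool_rot: [-3.116, -0.396, 0.0]
contact_force: [0.2, -0.3, -0.1]
opening: 0.0
t: 6.2
tool_pos: [0.5555, -0.0674, 0.0786]
tool_rot: [3.117, 0.396, -0.0]
contact_force: [-0.8, 0.3, 1.7]
opening: 0.0
case [ 0.5986 -0.0557  0.2427  0.5984 -0.0049]
[[0.2, 0.1], [-0.0, 0.8], [0.2, 0.7], [0.0, 0.6], [0.8, -0.9], [-0.4, 0.2], [-0.2, 2.0], [0.2, 0.7], [-1.1, -0.9], [0.0, -2.0]]
[[287.1551247  279.53270658]
 [286.62535779 258.64277253]] [[280.6451353  201.60180342]]
```

```bash
python3 -m creep '[[0,0,0,0.002,0,0,0],[0,0,0,0,0,0,0]]'; python3 -m creep '[[0,0,0,0.002,0,0,0],[0,0,0,0,0,0,0]]';python3 -m creep '[[0,0,0,0.002,0,0,0],[0,0,0,0,0,0,0]]';python3 -m creep '[[0,0,0,0.002,0,0,0],[0,0,0,0,0,0,0]]'
python3 - <<'E'
from h import *; import cv2
a=get_image("side")[110:290,190:370,::-1];b=get_image("top")[120:300,190:370,::-1]
cv2.imwrite("pics/s4.png",cv2.resize(np.hstack([a,b]),None,fx=2.2,fy=2.2,interpolation=cv2.INTER_CUBIC))
E
```

```text
t: 6.4
tool_pos: [0.5554, -0.0675, 0.0769]
tool_rot: [3.116, 0.396, -0.001]
contact_force: [-2.9, -1.2, 4.3]
opening: -0.0001
t: 6.6
tool_pos: [0.5555, -0.0676, 0.0745]
tool_rot: [3.116, 0.396, -0.0]
contact_force: [-1.9, 0.1, 2.3]
opening: 0.0002
t: 6.8
tool_pos: [0.5553, -0.0672, 0.0718]
tool_rot: [-3.116, -0.396, 0.0]
contact_force: [-0.7, 0.2, 0.6]
opening: -0.0
t: 7.0
tool_pos: [0.5551, -0.0672, 0.0697]
tool_rot: [-3.116, -0.396, 0.001]
contact_force: [-0.2, 0.7, -0.6]
opening: 0.0
```

View pics/s4.png

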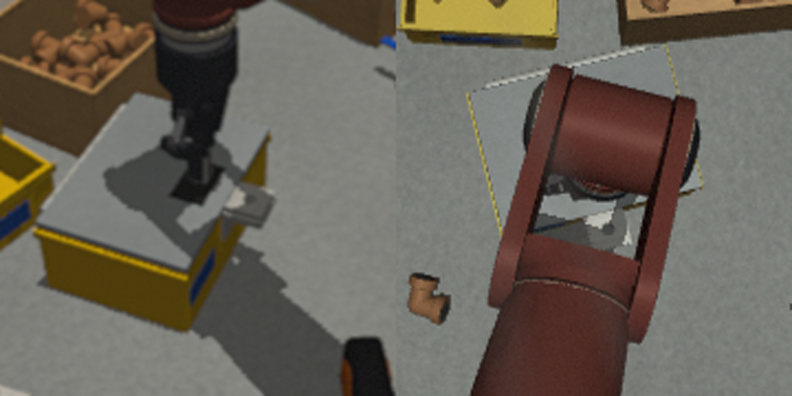

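The lid now looks fully shut, with the tab lying on the bracket at (248,205). The force peaked and then dropped, as the catch snapping would do. Pressing a little further until it hits the stop will confirm this and show the height offset of the reported TCP.

```bash
python3 -m creep '[[0,0,0,0.002,0,0,0],[0,0,0,0,0,0,0]]';python3 -m creep '[[0,0,0,0.002,0,0,0],[0,0,0,0,0,0,0]]';python3 -m creep '[[0,0,0,0.001,0,0,0],[0,0,0,0,0,0,0]]'
```

```text
t: 7.3
tool_pos: [0.5553, -0.0673, 0.0682]
tool_rot: [-3.116, -0.396, 0.001]
contact_force: [-0.7, 1.0, -0.3]
opening: 0.0002
t: 7.5
tool_pos: [0.5559, -0.0675, 0.0672]
tool_rot: [3.116, 0.396, 0.001]
contact_force: [-2.0, 0.1, 3.3]
opening: -0.0002
t: 7.7
tool_pos: [0.5559, -0.0675, 0.0671]
tool_rot: [3.116, 0.396, 0.0]
contact_force: [-4.1, 1.3, 8.2]
opening: 0.0001
```

```bash
python3 -m creep '[[0,0,0,-0.03,0,0,0],[0,0,0,-0.04,0,0,0],[0,0,0,-0.04,0,0,0],[0,0,0,0,0,0,0]]'
python3 - <<'E'
from h import *
T=lambda p:crop(p,2.1,[80,120]); S=lambda p:crop(p,2.2,[90,110])
tri=lambda a,b:least_squares(lambda X:np.r_[(proj("top",[X])-T([a])).ravel(),(proj("side",[X])-S([b])).ravel()],[.5,.3,.1])
for n,a,b in [("far",(87,101),(72,349)),("near",(93,290),(268,474)),("red",(96,201),(169,439)),("blue",(145,184),(204,384)),("black",(48,216),(130,501))]:
    r=tri(a,b);print(n,r.x.round(4),r.fun.round(1))
o=ctrl.get_obs();print(o["q"].round(3),o["tool_pos"])
E
```

```text
t: 8.1
tool_pos: [0.5596, -0.0684, 0.183]
tool_rot: [3.112, 0.395, 0.019]
contact_force: [-0.2, 0.7, 0.6]
opening: 0.0001
far [0.6266 0.294  0.1429] [-0.1 -0.1  0.1  0. ]
near [0.4233 0.2807 0.1444] [ 0.5  0.6 -0.6 -0.1]
red [0.5219 0.293  0.1103] [-0.2 -0.2  0.2  0. ]
blue [0.5398 0.2402 0.1079] [ 0.1  0.1 -0.1 -0. ]
black [0.5064 0.3456 0.1083] [-0.4 -0.5  0.4  0.1]
[-0.254 -0.093  1.782  0.     1.439  1.064] [ 0.55958194 -0.06840721  0.18304497]
```

```bash
python3 -m creep '[[0.6,0.0058,-0.04,0,0,0,0],[0.6,0.0058,-0.04,0,0,0,0],[0.6,0.0058,-0.04,0,0,0,0],[0.6,0.0058,-0.04,0,0,0,0],[0.6,0.0058,-0.04,0,0,0,0],[0.6,0.0058,-0.04,0,0,0,0],[0.6,0.0058,-0.04,0,0,0,0],[0.6,0.0058,-0.04,0,0,0,0],[0.6,0.0058,-0.04,0,0,0,0],[0.6,0,0,0,0,0,-8.49],[0.6,0,0,0,0,0,-8.49],[0.6,0,0,0,0,0,-8.49],[0.6,0,0,0,0,0,-8.49],[0.6,0,0,0,0,0,-8.49],[0.6,0,0,0,0,0,-8.49],[0.6,0,0,0,0,0,-8.49],[0.6,0,0,0,0,0,-8.49],[0.6,0,0,0,0,0,-8.49],[0.6,0,0,0,0,0,-8.49],[0.6,0,0,0,0,0,-8.49]]'; python3 -m creep '[[0.6,0,0,0,0,0,0],[0.6,0,0,0,0,0,0]]'
python3 - <<'E'
from h import *; import cv2
from scipy.spatial.transform import Rotation as R
o=ctrl.get_obs();a=get_image("side")
w=get_image("wrist");cw=calibration("wrist")
cv2.imwrite("pics/sw5.png",cv2.resize(np.hstack([a[130:410,60:260],w[:,:,:][70:350]]),None,fx=1.05,fy=1.05)[:,:,::-1])
M=R.from_rotvec(o["tool_rot"]).as_matrix();P=o["tool_pos"];print(P,M.round(3).tolist())
print("side TCP, TCP+33mm",proj("side",[P,P+[0,0,.033]])-[60,130])
print("wrist: pin top predicted",proj("wrist",[[.521,.293,.115]],cw)-[0,70],models.search_frame("wrist","pin"))
print("cam pos in tool",M.T@(-np.array(cw["R"]).T@cw["t"]-P))
E
```

```text
t: 10.1
tool_pos: [0.5157, 0.2941, 0.1744]
tool_rot: [-1.841, -2.545, 0.001]
contact_force: [-0.5, -0.0, 0.6]
opening: 0.051
t: 10.3
tool_pos: [0.5158, 0.2941, 0.1748]
tool_rot: [-1.853, -2.536, 0.001]
contact_force: [0.1, 0.2, -1.1]
opening: 0.0514
[0.51576655 0.29412582 0.17478478] [[-0.304, 0.953, -0.001], [0.953, 0.304, -0.0], [-0.0, -0.001, -1.0]]
side TCP, TCP+33mm [[100.65055018 159.81025635]
 [ 96.10317507 147.46195445]]
wrist: pin top predicted [[285.36788906 149.99954302]] [{'extent': [275.0, 191.2, 302.4, 227.6], 'conf': 0.72}, {'extent': [354.5, 76.5, 479.9, 176.5], 'conf': 0.72}, {'extent': [119.5, 0.1, 183.4, 117.7], 'conf': 0.62}]
cam pos in tool [ 0.07173774  0.00157063 -0.17594942]
```

View pics/sw5.png

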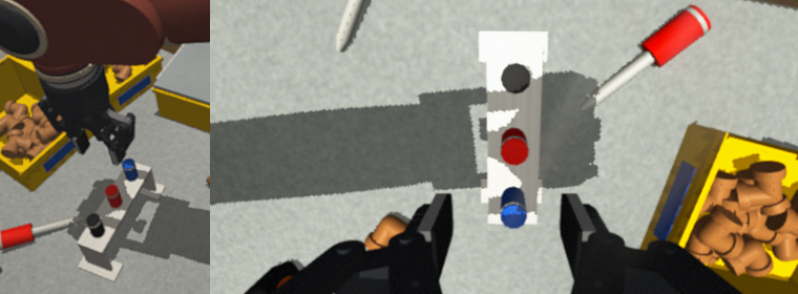

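The red pin is at (514,150) in the wrist part, with blue in front and black behind. The two loose big red pins, not ours, now lie flat. They stood on their tips at the start, and I don't know why they fell. The fingertips also don't appear where the reported TCP projects, so I'll check with an overlay before descending.

```bash
python3 - <<'E'
from h import *; import cv2
from scipy.spatial.transform import Rotation as R
o=ctrl.get_obs();M=R.from_rotvec(o["tool_rot"]).as_matrix();P=o["tool_pos"]
pts=[P+M@v for v in np.array([[0,.026,0],[0,-.026,0],[0,.026,-.033],[0,-.026,-.033]])]
pins=[[.521,.293,.115],[.5376,.2409,.115],[.5036,.3457,.115],[.521,.293,.075]]
out=[]
for c,(x,y,w,h) in {"side":(60,130,190,230),"top":(90,140,150,160),"wrist":(130,70,300,280)}.items():
    im=get_image(c)[:,:,::-1][y:y+h,x:x+w]; s=600/h/1.45; im=cv2.resize(np.ascontiguousarray(im),None,fx=s,fy=s,interpolation=cv2.INTER_CUBIC)
    for q,col in [(pts[:2],(0,255,0)),(pts[2:],(255,0,255)),(pins,(255,255,0))]:
        for u in proj(c,q): cv2.drawMarker(im,tuple(int(v) for v in (u-[x,y]+.5)*s),col,cv2.MARKER_CROSS,9,1)
    out.append(im)
h=max(i.shape[0] for i in out)
im=np.hstack([cv2.copyMakeBorder(i,0,h-i.shape[0],0,4,0) for i in out]);print(im.shape,[i.shape for i in out])
f=min(1,800/im.shape[1]);cv2.imwrite("pics/o6.png",im[:,:] if f==1 else cv2.resize(im,None,fx=f,fy=f,interpolation=cv2.INTER_AREA))
E
```

```text
(414, 1185, 3) [(414, 342, 3), (414, 388, 3), (414, 443, 3)]
```

View pics/o6.png

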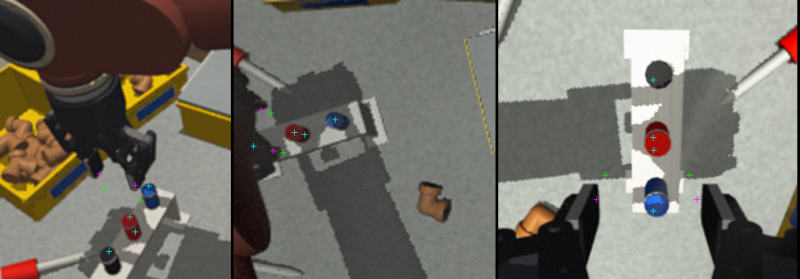

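The overlay shows the fingertips about 33 mm above the reported TCP (magenta crosses), which matches the lid contact height. The red pin is about 6 mm along tool +y from the TCP. I'll correct for that and descend.

```bash
python3 -m creep '[[0.6,-0.0006,0.0063,0.01,0,0,0],[0.6,0,0,0.03,0,0,0],[0.6,0,0,0.03,0,0,0],[0.6,0,0,0.03,0,0,0],[0.6,0,0,0.015,0,0,0],[0.6,0,0,0.011,0,0,0],[0.6,0,0,0,0,0,0],[0.6,0,0,0,0,0,0]]'
python3 - <<'E'
from h import *; import cv2
im=[cv2.resize(get_image(c)[y:y+140,x:x+140,::-1],(400,400),interpolation=cv2.INTER_CUBIC) for c,x,y in(("side",100,220),)]+[cv2.resize(get_image("wrist")[70:350,140:420,::-1],(400,400),interpolation=cv2.INTER_CUBIC)]
cv2.imwrite("pics/g7.png",np.hstack(im))
E
```

```text
t: 11.4
tool_pos: [0.5231, 0.296, 0.0506]
tool_rot: [1.849, 2.539, 0.002]
contact_force: [-0.3, 0.7, -1.3]
opening: 0.0513
```

View pics/g7.png

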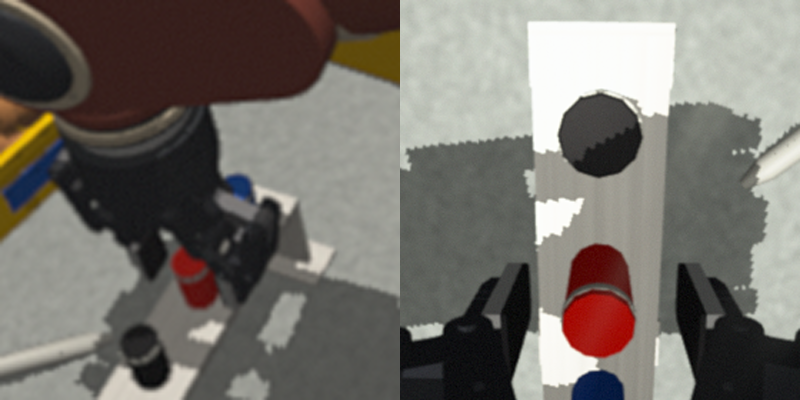

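The red head sits centred between the pads, with blue and black clear. Closing now.

```bash
python3 -m creep '[[0,0,0,0,0,0,0],[0,0,0,0,0,0,0],[0,0,0,0,0,0,0],[0,0,0,0,0,0,0],[0,0,0,0,0,0,0],[0,0,0,0,0,0,0],[0,0,0,0,0,0,0],[0,0,0,0,0,0,0]]' 50; python3 -m creep '[[0,0,0,-0.02,0,0,0],[0,0,0,-0.03,0,0,0],[0,0,0,-0.04,0,0,0],[0,0,0,-0.04,0,0,0],[0,0,0,0,0,0,0],[0,0,0,0,0,0,0]]'
```

```text
t: 12.3
tool_pos: [0.5229, 0.2959, 0.0507]
tool_rot: [1.849, 2.539, 0.002]
contact_force: [-0.8, -0.5, 5.8]
opening: 0.0209
t: 12.9
tool_pos: [0.5226, 0.2958, 0.1804]
tool_rot: [1.849, 2.539, 0.003]
contact_force: [-0.6, -0.1, -0.5]
opening: 0.0206
```

```bash
python3 -m creep '[[0,-0.0349,-0.0131,0,0,0,0],[0,-0.0349,-0.0131,0,0,0,0],[0,-0.0349,-0.0131,0,0,0,0],[0,-0.0349,-0.0131,0,0,0,0],[0,-0.0349,-0.0131,0,0,0,0],[0,-0.0349,-0.0131,0,0,0,0],[0,-0.0349,-0.0131,0,0,0,0],[0,-0.0349,-0.0131,0,0,0,0],[0,-0.0349,-0.0131,0,0,0,0],[0,-0.0349,-0.0131,0,0,0,0],[0,0,0,0,0,0,0],[0,0,0,0,0,0,0],[0,0,0,0,0,0,0]]'
cat > look.py <<'E'
import sys
from h import *; import cv2
o=ctrl.get_obs();P=o["tool_pos"];print(P,o["tool_rot"])
ax=P+[0,0,.0243]; tip=ax-[0,0,.06]; H=[.501,-.0789,.096]
out=[]
for c,x,y,w,h in(("side",240,110,110,165),("top",230,180,110,165),("wrist",160,100,240,240)):
    im=np.ascontiguousarray(get_image(c)[y:y+h,x:x+w,::-1]);s=400/h;im=cv2.resize(im,None,fx=s,fy=s,interpolation=cv2.INTER_CUBIC)
    for u,col in zip(proj(c,[ax,tip,H]),[(0,255,0),(255,0,255),(255,255,0)]): cv2.drawMarker(im,tuple(int(v) for v in (u-[x,y]+.5)*s),col,cv2.MARKER_CROSS,7,1)
    out.append(im);print(c,s,"origin",x,y)
im=np.hstack(out);f=800/im.shape[1];cv2.imwrite(sys.argv[1],cv2.resize(im,None,fx=f,fy=f,interpolation=cv2.INTER_AREA) if f<1 else im);print(f)
E
python3 look.py pics/l8.png
```

```text
t: 14.2
tool_pos: [0.5039, -0.0758, 0.1779]
tool_rot: [-1.847, -2.538, 0.001]
contact_force: [0.0, 0.6, -1.4]
opening: 0.0205
[ 0.5038731  -0.07579199  0.17791298] [-1.84685145e+00 -2.53797211e+00  8.44116471e-04]
side 2.4242424242424243 origin 240 110
top 2.4242424242424243 origin 230 180
wrist 1.6666666666666667 origin 160 100
0.8565310492505354
```

View pics/l8.png

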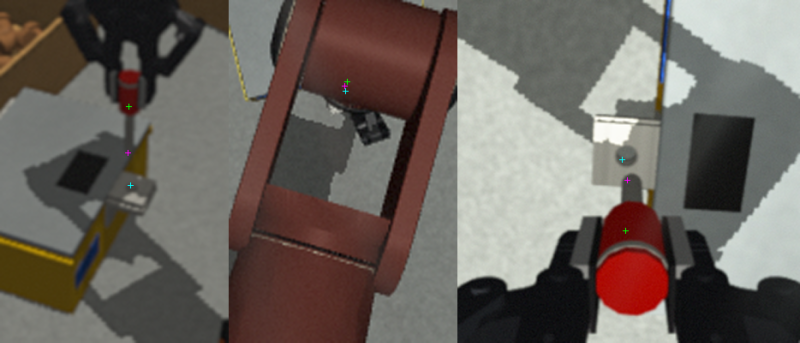

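The wrist part shows the shank tip at (629,178) and the hasp hole at (626,155), so they are close to aligned. I'll correct slightly, lower to just above the hole and look again.

```bash
python3 -m creep '[[0,-0.001,-0.0018,0.01,0,0,0],[0,0,0,0.012,0,0,0],[0,0,0,0.012,0,0,0],[0,0,0,0.004,0,0,0],[0,0,0,0,0,0,0],[0,0,0,0,0,0,0]]'
python3 - <<'E'
from h import *; import cv2
P=ctrl.get_obs()["tool_pos"];print(P)
ax=P+[0,0,.0243];out=[]
for c,x,y in(("side",272,160),("wrist",228,148)):
    w=60 if c=="side" else 80
    im=np.ascontiguousarray(get_image(c)[y:y+w,x:x+w,::-1]);s=400/w;im=cv2.resize(im,(400,400),interpolation=cv2.INTER_CUBIC)
    q=proj(c,[ax-[0,0,.06],[.501,-.0789,.096],[ax[0],ax[1],.096]]);print(c,((q-[x,y]+.5)*s).round().tolist())
    out.append(im)
cv2.imwrite("pics/l9.png",np.hstack(out))
E
```

```text
t: 14.95
tool_pos: [0.5033, -0.0783, 0.1415]
tool_rot: [-1.849, -2.54, -0.0]
contact_force: [0.4, -0.7, 0.1]
opening: 0.0205
[ 0.50329903 -0.07831159  0.1414877 ]
side [[201.0, 238.0], [207.0, 262.0], [201.0, 260.0]]
wrist [[258.0, 392.0], [242.0, 371.0], [258.0, 372.0]]
```

View pics/l9.png

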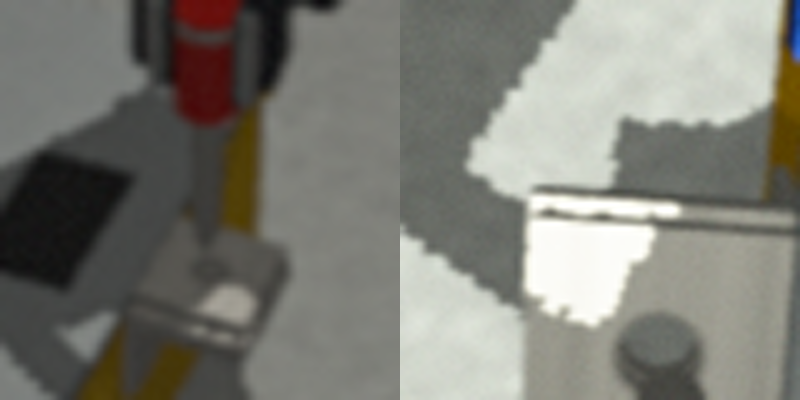

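The shank tip is at (206,243) in the side part, just over the hole at (211,268). In the wrist part it is about 1 mm off. I'll apply the correction and insert while watching the force.

```bash
python3 -m creep '[[0,0.0008,-0.0013,0.004,0,0,0],[0,0,0,0.004,0,0,0],[0,0,0,0.004,0,0,0],[0,0,0,0,0,0,0]]'; python3 -m creep '[[0,0,0,0.004,0,0,0],[0,0,0,0.004,0,0,0],[0,0,0,0,0,0,0]]';  python3 -m creep '[[0,0,0,0.003,0,0,0],[0,0,0,0.003,0,0,0],[0,0,0,0,0,0,0]]'
```

```text
t: 15.45
tool_pos: [0.5011, -0.0777, 0.1285]
tool_rot: [-1.849, -2.538, 0.001]
contact_force: [0.6, -0.2, -0.6]
opening: 0.0205
t: 15.75
tool_pos: [0.5012, -0.0777, 0.1206]
tool_rot: [-1.849, -2.538, 0.001]
contact_force: [0.5, -0.3, -0.7]
opening: 0.0201
t: 16.05
tool_pos: [0.5014, -0.0778, 0.1149]
tool_rot: [-1.849, -2.539, 0.0]
contact_force: [-0.8, 0.1, 0.2]
opening: 0.0203
```

```bash
python3 -m creep '[[0,0,0,0.005,0,0,0],[0,0,0,0.005,0,0,0],[0,0,0,0.005,0,0,0],[0,0,0,0,0,0,0]]'; python3 -m creep '[[0,0,0,0.006,0,0,0],[0,0,0,0.006,0,0,0],[0,0,0,0.006,0,0,0],[0,0,0,0,0,0,0]]';  python3 -m creep '[[0,0,0,0.003,0,0,0],[0,0,0,0.003,0,0,0],[0,0,0,0,0,0,0]]'
```

```text
t: 16.45
tool_pos: [0.5011, -0.0777, 0.0993]
tool_rot: [-1.848, -2.538, 0.001]
contact_force: [0.6, -0.4, -0.7]
opening: 0.021
t: 16.85
tool_pos: [0.501, -0.0778, 0.0811]
tool_rot: [-1.848, -2.538, 0.001]
contact_force: [-0.2, 0.2, -1.7]
opening: 0.0207
t: 17.15
tool_pos: [0.5015, -0.0778, 0.0761]
tool_rot: [-1.849, -2.539, 0.0]
contact_force: [0.1, 0.6, 0.1]
opening: 0.0204
```

```bash
python3 -m creep '[[0,0,0,0.002,0,0,0],[0,0,0,0,0,0,0]]'; python3 -m creep '[[0,0,0,0.0015,0,0,0],[0,0,0,0,0,0,0]]';  python3 -m creep '[[0,0,0,0.001,0,0,0],[0,0,0,0,0,0,0]]'
```

```text
t: 17.35
tool_pos: [0.5016, -0.0779, 0.0743]
tool_rot: [-1.849, -2.539, 0.0]
contact_force: [0.2, 0.2, -0.1]
opening: 0.0205
t: 17.55
tool_pos: [0.5016, -0.0779, 0.0729]
tool_rot: [-1.849, -2.539, 0.0]
contact_force: [0.4, 0.3, -1.0]
opening: 0.0203
t: 17.75
tool_pos: [0.5017, -0.0779, 0.0719]
tool_rot: [-1.849, -2.539, 0.0]
contact_force: [-0.1, -0.6, -1.2]
opening: 0.0203
```

```bash
python3 -m creep '[[0,0,0,0.001,0,0,0],[0,0,0,0,0,0,0]]'; python3 -m creep '[[0,0,0,0.001,0,0,0],[0,0,0,0,0,0,0]]'
```

```text
t: 17.95
tool_pos: [0.5019, -0.078, 0.0716]
tool_rot: [1.849, 2.539, 0.0]
contact_force: [-1.3, 0.7, 3.7]
opening: 0.0204
t: 18.15
tool_pos: [0.502, -0.078, 0.0715]
tool_rot: [1.849, 2.54, -0.0]
contact_force: [-4.6, 0.0, 9.5]
opening: 0.0204
```

The head seated at 0.0716, against an expected 0.0717. Next: ease off, release and retreat.

```bash
python3 -m creep '[[0,0,0,-0.002,0,0,0],[0.5,0,0,0,0,0,0],[0.5,0,0,0,0,0,0],[0.5,0,0,0,0,0,0],[0.5,0,0,0,0,0,0],[0.5,0,0,0,0,0,0],[0.5,0,0,-0.01,0,0,0],[0.5,0,0,-0.02,0,0,0],[0.5,0,0,-0.04,0,0,0],[0.5,0,0,-0.04,0,0,0],[0.5,0,0,-0.04,0,0,0],[0.5,0,0,0,0,0,0],[0.5,0,0,0,0,0,0]]' 
python3 - <<'E'
from h import *; import cv2
a=get_image("side");b=get_image("wrist");cv2.imwrite("pics/f10.png",np.hstack([cv2.resize(a[130:280,200:340],(392,420),interpolation=cv2.INTER_CUBIC),cv2.resize(b[:,80:480],(400,420))])[:,:,::-1])
E
```

```text
t: 19.45
tool_pos: [0.5026, -0.0782, 0.2242]
tool_rot: [1.847, 2.537, 0.002]
contact_force: [-0.9, -0.1, -0.9]
opening: 0.043
```

View pics/f10.png

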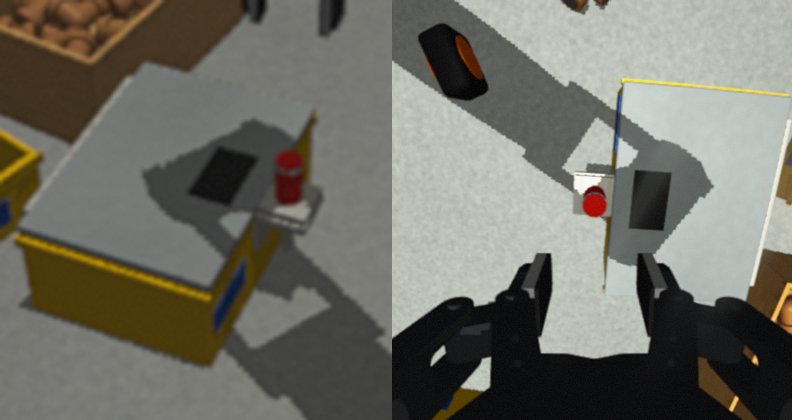

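The pin stands upright with its head on the tab at (288,180), the lid is shut, and the gripper is clear. One last check of the bystanders, then I'll hand in.

```bash
python3 - <<'E'
from h import *
from station import finish_job
for c in("top","side"):
    get_image(c)
    for n in("elbow","valve","stand","pin_blue"): print(c,n,[(np.round(d["extent"]).tolist(),round(d["conf"],2)) for d in models.search_frame(c,n)[:2]])
print(finish_job())
E
```

```text
top elbow [([369.0, 249.0, 394.0, 273.0], 0.94), ([195.0, 248.0, 212.0, 266.0], 0.57)]
top valve [([422.0, 200.0, 442.0, 245.0], 0.65)]
top stand [([98.0, 199.0, 176.0, 241.0], 0.8), ([221.0, 144.0, 322.0, 238.0], 0.43)]
top pin_blue [([143.0, 206.0, 155.0, 216.0], 0.51)]
side elbow [([256.0, 291.0, 290.0, 319.0], 0.84), ([373.0, 176.0, 404.0, 190.0], 0.83)]
side valve []
side stand [([135.0, 286.0, 216.0, 398.0], 0.82), ([208.0, 154.0, 315.0, 258.0], 0.63)]
side pin_blue [([180.0, 282.0, 193.0, 302.0], 0.69)]
the job is handed in; nothing more can be done
None
```

The case is shut and the red locking pin is through both holes of the hasp, released, with its head on the tab. I handed the job in at about 20 s of the 64 s.

- **Lid:** I pressed it with shut fingers. The force peaked at about 4 N and then dropped as the catch snapped. The lid then held firm when pressed again, and the last pictures show it flat.
- **Pin:** I took the small red pin from the middle hole of the stand. It went in without resistance and seated at a reported tool height of 0.0716 m, against 0.0717 m expected. The last picture shows it upright, its head on the tab and the gripper clear.
- **Bystanders:** The elbows were found in both end pictures, within a few pixels of where they started. The valve was found only in the top picture, also unmoved; the side camera's search missed it. The blue pin is still in the stand. The black pin was in the stand in my mid-job pictures, but I did not search for it at the end.

Two things disagreed with what I expected:

- **Fingertip height:** The fingertips sat about 33 mm higher than the reported tool position. I found this when pressing the lid and corrected for it using that contact height and the pictures.
- **Fallen look-alikes:** The two large red look-alike pins stood on their tips at the start and were lying down by about 10 s. My planned path kept well clear of them and I felt no contact, but I did not see them fall, so I can't say why they did.

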